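# Pack a stopper and a stirring bar from the sloped bins and fold the carton shut

### The arm

A 6-joint arm with a two-finger parallel gripper is mounted at the origin on the work surface. World frame = base frame: x ahead of the robot, y to its left, z up, the work surface at z = 0. Lengths are in m, angles in rad, forces in N, time in s.
With the tool pointing down it reaches from about 0.375 to 0.9 m from the base axis. Payload 3.1 kg.
Tool frame: the origin (TCP) lies between the finger pads; the fingertips stand 8 mm ahead of it and the grasp point (between the pads) lies 11 mm behind it; z points along the fingers, y is the line along which they close (so a half turn about z gives the same grasp; the last joint's range is limited). The gripper opens to 85 mm and grips with 20 to 120 N. Pads are 22 mm wide; open, the fingers measure 114 mm over their backs; the gripper's body (76 mm by 85 mm) begins 54 mm behind the grasp point. The pads swing forward as they close: fully open they stand 13 mm farther back than shut.
Start: joints at [-1.327, 0.527, 1.433, -0, 1.181, -0.178], TCP at [0.256, -0.57, 0.239] pointing down, gripper open.
Joint ranges: [-3.08, 3.08], [-0.75, 2.2], [0.22, 2.44], [-1.43, 4.57], [0, 2.65], [-2.85, 2.85]. Speed limits (rad/s): [2.79, 2.79, 3.14, 3.14, 3.14, 3.14].

### API

Orientations are given as a unit quaternion [x, y, z, w].
In Python, from station import readout, cams, sign_off gives the robot as it stands.
- The arm moves only by the tool send_rows, never from a script. Its argument "commands" is text: rows parted by semicolons, each of 5 numbers parted by spaces: the finger opening in mm, from 0 to 85.4, then the shift along the tool's x, y, z each as a share of 0.02 m, from -1 to 1, then the turn about the tool's z as a share of 4 degrees, from -1 to 1. In form: grip dx dy dz spin; .... A call has 1 to 20 rows; each row shifts and turns the commanded pose from where the row before left it, along the tool's axes as they then stand; what a row does not reach is not made up. A row lasts 1/12 s, in which the tool goes at most 41.7 mm and 7.16 degrees, less where a joint would pass 70% of its speed; a pose out of reach is approached as far as the arm can. A call with a number of a shift or a turn outside -1 to 1 is refused whole. A call with a gripper value outside its range is refused whole. The fingers move at their own pace and stop on an object; "grip_force" is the grip in N (left out, the last holds). Time passes only in rows, so rows that do not move let the fingers close. It gives the time, the measured TCP pose, the force, the opening and the grip force at its end, in the units of the state.
- readout.sense(): the state, without advancing time (a new reading comes with each control period).
- cams.snapshot(name): name is "scene" or "top" or "wrist"; returns a dict with "pixels" (400x640x3 uint8, red, green, blue), "intrinsics" (3x3 intrinsics, pixels), "eye" and "rotation" of the camera in the world. Camera axes: x right, y down, z forward; pixel columns grow to the right and rows downward; lengths in m; the calibration is good to about 2 mm. A picture is of the moment at which its call begins. There is no depth.
- sign_off(): hands the job in; it is judged then, once.
The state is a dict: "t": time; "q": joint angles; "qd": joint speeds; "tau": joint torques, N m; "tcp_pos": TCP position; "tool_rot": TCP orientation; "force": force on the tool from outside, world axes, zero at the start; "ft_torque": the same for the moment, N m; "finger_gap": opening from 0.0 (shut) to 1.0 (fully open); "gripper_force": force on a finger pad.
Only numpy, scipy, OpenCV 4.12 (cv2) and the standard library are available. Lean on these libraries where they do the work, as an engineer would, in place of code of your own. Each camera call takes 0.05 s, during which the arm holds its last target. There are 200 camera calls.

### The job

Take the stopper and the stirring bar out of the sloped bins and put both into the open cardboard carton, leaving the ring-shaped sleeve in its bin. Then close the carton: first fold the narrow flap down flat, and after that fold the wide flap down flat over it. Do not shift or knock over the glassware, dish, bottle and spatula standing about.

Things in the scene. Friction and masses are not known exactly. Their poses are not given: they have to be found in the camera images.
- stopper: White plastic stopper standing on its head in one of the three bins: head disc 36 mm diameter x 14 mm high at the bottom, above it a plug tapering from 27 to 24 mm diameter, 36 mm high in all. Origin at the centre of the head's face (underside); z along its axis toward the plug's end. It stands tilted with the bin's sloped floor (0.26 rad). About 40 g.
- bar: White plastic stirring bar, octagonal, 50 mm long, 16 mm across flats, lying in one of the three bins, pointing down the slope. Origin at the centre of its underside as it starts (8 mm below its axis); x along its length. About 30 g.
- sleeve: White plastic sleeve (a short ring), 36 mm outer and 25 mm inner diameter, 16 mm high, in one of the three bins; it stays there. Origin at the centre of its underside, z along its axis.
- bin_stopper: Grey open bin with the stopper, 126 (x) x 100 (y) mm outside, walls 4 mm: sides 50, front (-x) 34, back 66 mm high. Origin: centre of its underside, 12 mm above the bench on a wooden stand 140 x 320 mm. Its floor slopes 0.26 rad: 26 mm above the origin in the middle, 11 at the front, 41 at the back. Fixed. The three bins stand in a row along y, 102 mm apart, in any order.
- bin_bar: Identical bin holding the stirring bar; same frame and sizes as bin_stopper.
- bin_sleeve: Identical bin holding the sleeve; same frame and sizes as bin_stopper.
- carton: Open brown cardboard carton, fixed to the bench, 150 x 150 mm and 60 mm high, walls and floor 4 mm thick. Origin at the centre of its underside, z up. The narrow flap is hinged along the top of its -y wall, the wide flap along the top of its +y wall; both hinges run along the carton's x and both flaps are 148 mm long along x and 3 mm thick.
- narrow_flap (a joint): Angle of the narrow flap (70 mm from hinge to free edge): 0 = folded down flat over the carton, 1.57 = standing upright, more = leaning outward; 2.4 at most. Its hinge lies at y = -75 mm, z = 60 mm in the carton's frame. Stiff crease: it stays where it is left.
- wide_flap (a joint): Angle of the wide flap (90 mm from hinge to free edge): 0 = folded down flat, 1.57 = upright, more = leaning outward; 2.4 at most. Its hinge lies at y = +75 mm, z = 63.5 mm in the carton's frame. Stiff crease: it stays where it is left.
- narrow_flap_edge (a point): Middle of the narrow flap's free edge.
- wide_flap_edge (a point): Middle of the wide flap's free edge.
- bottle: Amber glass bottle with black cap, 80 mm diameter, 170 mm high, beyond the work area. Loose bystander; origin at the centre of its underside, z up.
- flask: Clear conical flask, 72 mm diameter at the foot, 104 mm high, behind the bins. Loose bystander; origin at the centre of its underside, z up.
- beaker: Clear glass beaker, 60 mm diameter, 80 mm high, behind the bins. Loose bystander; origin at the centre of its underside, z up.
- dish: White porcelain dish, 70 mm diameter, 30 mm high, behind the carton. Loose bystander; origin at the centre of its underside, z up.
- spatula: Thin steel laboratory spatula, 160 mm long, 8 to 16 mm wide, lying in front of the carton. Loose bystander; x along its length.
There are look-alikes about, which are no part of the job. What is shaped like the carton but green or yellow is not meant.

How it is judged:
On the way, in this order (a step that is already met when the one before it is completed fails the run):
1. the stopper and the stirring bar are both inside the carton while both flaps still stand open (x of stopper in the frame of carton between -0.07 and 0.07 m and y of stopper in the frame of carton between -0.07 and 0.07 m and z of stopper in the frame of carton between 0 and 0.05 m and x of bar in the frame of carton between -0.07 and 0.07 m and y of bar in the frame of carton between -0.07 and 0.07 m and z of bar in the frame of carton between 0 and 0.05 m and value of joint each of narrow_flap, wide_flap above 1 rad), for 0.2 s.
2. the narrow flap is folded down flat while the wide flap is still up (x of stopper in the frame of carton between -0.07 and 0.07 m and y of stopper in the frame of carton between -0.07 and 0.07 m and z of stopper in the frame of carton between 0 and 0.05 m and x of bar in the frame of carton between -0.07 and 0.07 m and y of bar in the frame of carton between -0.07 and 0.07 m and z of bar in the frame of carton between 0 and 0.05 m and value of joint narrow_flap below 0.12 rad and value of joint wide_flap above 0.6 rad), for 0.2 s.
At the end, for the whole second after the job is handed in: The stopper and the stirring bar lie at rest inside the carton, the sleeve lies at rest in its own bin, and both flaps are folded down to within 0.12 rad of flat (x of stopper in the frame of carton between -0.07 and 0.07 m and y of stopper in the frame of carton between -0.07 and 0.07 m and z of stopper in the frame of carton between 0 and 0.05 m and x of bar in the frame of carton between -0.07 and 0.07 m and y of bar in the frame of carton between -0.07 and 0.07 m and z of bar in the frame of carton between 0 and 0.05 m and x of sleeve in the frame of bin_sleeve between -0.06 and 0.06 m and y of sleeve in the frame of bin_sleeve between -0.048 and 0.048 m and z of sleeve in the frame of bin_sleeve between 0.005 and 0.06 m and value of joint each of narrow_flap, wide_flap below 0.12 rad and linear speed of each of stopper, bar, sleeve below 0.03 m/s); the robot touches nothing.
It fails at once if the bottle is shifted by more than 50 mm or tipped by more than 0.5 rad (distance of bottle from where it was at the start of the episode above 0.05 m or angle between bottle's own z axis and vertical above 0.5 rad).
It fails at once if the flask is shifted by more than 50 mm or tipped by more than 0.5 rad (distance of flask from where it was at the start of the episode above 0.05 m or angle between flask's own z axis and vertical above 0.5 rad).
It fails at once if the beaker is shifted by more than 50 mm or tipped by more than 0.5 rad (distance of beaker from where it was at the start of the episode above 0.05 m or angle between beaker's own z axis and vertical above 0.5 rad).
It fails at once if the dish is shifted by more than 50 mm or tipped by more than 0.5 rad (distance of dish from where it was at the start of the episode above 0.05 m or angle between dish's own z axis and vertical above 0.5 rad).
It fails at once if the spatula is shifted by more than 50 mm (distance of spatula from where it was at the start of the episode above 0.05 m).
It also fails if it takes over 72 s, if anything falls off the work surface, if the arm or the gripper's body presses on something with over 40 N, if the wrist force passes 120 N, or if a joint passes its speed limit or range.

## Working session

There is one attempt and no reset: what is moved stays moved. The work goes in short steps, Python scripts to look and compute and a tool call to move; the robot and the scene stay as the last step left them, time stands still between calls to the robot, and variables do not carry over. Pictures are saved under pics/ and viewed, at most 13 in all, crops included, and the job is handed in when it is done.

Besides the shell and the picture viewer there is one more tool, called after "Emit:" as name(argument=value, ...) on one line, values as JSON. send_rows: Moves the arm, as the interface text tells. Its arguments: {"type":"object","properties":{"commands":{"type":"string"},"grip_force":{"type":"number"}},"required":["commands"]}

```bash
mkdir -p pics; ls; cat > h.py <<'E'
import numpy as np, cv2
from station import readout, cams, sign_off
def snap(n,f=None):
    s=cams.snapshot(n); np.savez(f'last_{n}.npz',**s)
    if f: cv2.imwrite(f'pics/{f}.png',np.asarray(s['pixels'])[:,:,::-1])
    return s
def load(n): return dict(np.load(f'last_{n}.npz'))
def ray(s,u,v):
    d=np.asarray(s['rotation'])@np.linalg.inv(np.asarray(s['intrinsics']))@np.array([u,v,1.]); return np.asarray(s['eye']),d/np.linalg.norm(d)
def plane(s,u,v,z):
    e,d=ray(s,u,v); return e+d*(z-e[2])/d[2]
def tri(s1,p1,s2,p2):
    e1,d1=ray(s1,*p1); e2,d2=ray(s2,*p2)
    t=np.linalg.lstsq(np.c_[d1,-d2],e2-e1,rcond=None)[0]
    a=e1+t[0]*d1;b=e2+t[1]*d2; return (a+b)/2,np.linalg.norm(a-b)
def proj(s,p):
    c=np.asarray(s['intrinsics'])@np.asarray(s['rotation']).T@(np.asarray(p)-np.asarray(s['eye'])); return c[:2]/c[2]
E
python3 - <<'E'
from h import *
for n in('top','scene'):
    s=snap(n,n); print(n,s['eye'],s['rotation'],s['intrinsics'])
print(readout.sense())
E
```

```text
pics
top [0.31815045 0.05294393 1.18526872] [ 0.7081672  -0.69885961  0.07056122 -0.07152324] [[455.45505286   0.         320.78415374]
 [  0.         455.45505286 196.99816727]
 [  0.           0.           1.        ]]
scene [ 0.89174071 -0.67698009  0.6398895 ] [ 0.864189    0.19823911 -0.11615555 -0.44764554] [[372.66350162   0.         317.99693539]
 [  0.         372.66350162 202.72192803]
 [  0.           0.           1.        ]]
{'t': 0.1, 'q': array([-1.32749415e+00,  5.28360006e-01,  1.43379313e+00,  3.70256792e-05,
        1.18140955e+00, -1.78470621e-01]), 'qd': array([ 0.00098533, -0.00143583, -0.00081749, -0.0008309 ,  0.00086134,
        0.00051717]), 'tau': array([ 2.96102680e-04, -4.43305206e+01, -1.78587019e+01, -1.37480170e-04,
        3.89045643e-03,  3.75044678e-06]), 'tcp_pos': array([ 0.25575824, -0.56957513,  0.23843354]), 'tool_rot': array([ 9.77846752e-01,  2.09319751e-01, -1.48134660e-05, -9.85055888e-04]), 'force': array([-0.33435907,  0.12769722, -0.07123994]), 'ft_torque': array([-0.02521971, -0.01198429,  0.00767919]), 'gripper_force': 0.0, 'finger_gap': 1.0056062390220846}
```

```bash
sed -i "s/np.asarray(s\['rotation'\])/Rm(s)/g" h.py; cat >> h.py <<'E'
from scipy.spatial.transform import Rotation
def Rm(s): return Rotation.from_quat(np.asarray(s['rotation'])).as_matrix()
E
python3 -c "
from h import *
s=load('top'); print(Rm(s)); print(plane(s,320,197,0))"
```

```text
[[ 1.32327138e-02 -9.79725376e-01  1.99907687e-01]
 [-9.99912443e-01 -1.29593386e-02  2.67604678e-03]
 [-3.11195300e-05 -1.99925595e-01 -9.79811081e-01]]
[0.55994448 0.05826359 0.        ]
```

View pics/top.png

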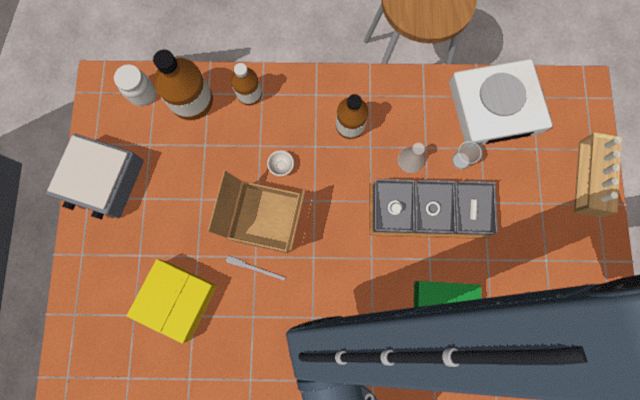

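View pics/scene.png

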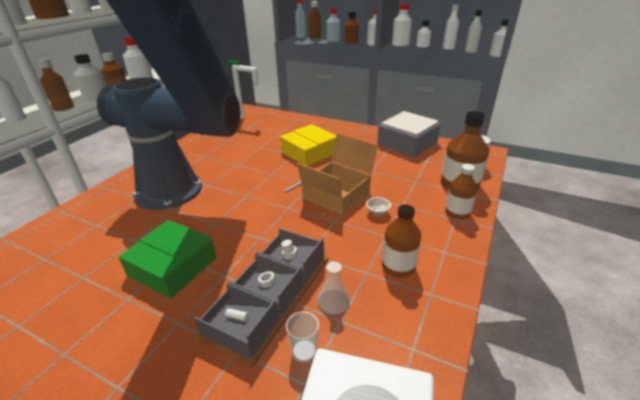

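```bash
python3 - <<'E'
import cv2
a=cv2.imread('pics/top.png');b=cv2.imread('pics/scene.png')
A=cv2.resize(a[140:290,200:510],None,fx=2.58,fy=2.58,interpolation=cv2.INTER_CUBIC)[:, :800]
cv2.imwrite('pics/c1.png',A)
E
```

```text
(no output)
```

View pics/c1.png

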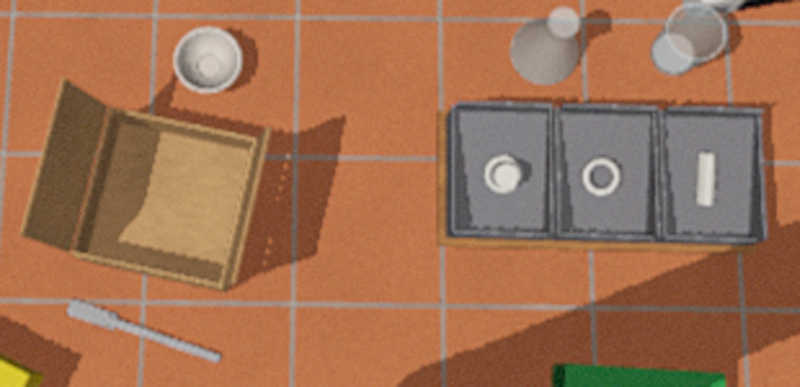

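```bash
python3 - <<'E'
from h import *
t=load('top');s=load('scene')
f=lambda u,v:(200+u/2.58,140+v/2.58)
def blobs(im,box,th=170):
    u0,v0,u1,v1=box; h=cv2.cvtColor(im[v0:v1,u0:u1],cv2.COLOR_RGB2HSV)
    m=((h[...,2]>th)&(h[...,1]<50)).astype(np.uint8)
    n,l,st,c=cv2.connectedComponentsWithStats(m)
    return [(c[i]+[u0,v0],st[i][4]) for i in range(1,n) if st[i][4]>15]
bt=blobs(t['pixels'],(376,184,496,233),190); bs=blobs(s['pixels'],(205,235,322,345),190)
print(bt);print(bs)
bt.sort(key=lambda b:b[0][0]); bs.sort(key=lambda b:-b[0][0])
for a,b in zip(bt,bs): print('tri',tri(t,a[0],s,b[0]))
print('wide hinge',plane(t,*f(108,108),.062),plane(t,*f(77,253),.062))
print('narrow edge top',plane(t,*f(268,128),.13),plane(t,*f(228,290),.13))
print('wide edge',plane(t,*f(65,80),.14),plane(t,*f(22,236),.14))
for p in [(450,104),(554,104),(658,105),(766,108)]: print('bin back',plane(t,*f(*p),.078))
for p in [(448,236),(762,241)]: print('bin front',plane(t,*f(*p),.046))
print('dish',plane(t,*f(208,60),.03),'spat',plane(t,*f(70,307),0),plane(t,*f(218,358),0))
b=s['pixels'][120:225,270:400,::-1]; cv2.imwrite('pics/c2.png',cv2.resize(b,None,fx=5.5,fy=5.5,interpolation=cv2.INTER_CUBIC))
E
```

```text
[(array([394.28440367, 207.82568807]), np.int32(109)), (array([473.0625    , 209.13541667]), np.int32(96)), (array([432.28571429, 208.46031746]), np.int32(63))]
[(array([286. , 242.5]), np.int32(38)), (array([235.36170213, 312.35106383]), np.int32(94)), (array([304.5 , 342.76]), np.int32(50))]
tri (array([ 0.57546482, -0.17296196, -0.22181202]), np.float64(0.00454481313183345))
tri (array([ 0.53243516, -0.19377659,  0.12262798]), np.float64(0.05260309627285528))
tri (array([ 0.52298223, -0.32988618,  0.05050094]), np.float64(0.001249416231823374))
wide hinge [0.58383199 0.25652662 0.062     ] [0.44077809 0.27938844 0.062     ]
narrow edge top [0.55080551 0.0961747  0.13      ] [0.40199875 0.12888141 0.13      ]
wide edge [0.59127522 0.28315011 0.14      ] [0.4468349  0.31364303 0.14      ]
bin back [ 0.58841074 -0.07753752  0.078     ]
bin back [ 0.58974345 -0.17829921  0.078     ]
bin back [ 0.59007927 -0.2790148   0.078     ]
bin back [ 0.58847373 -0.38344111  0.078     ]
bin front [ 0.4638989  -0.07799624  0.046     ]
bin front [ 0.46304924 -0.38363378  0.046     ]
dish [0.64297195 0.16285972 0.03      ] spat [0.39328106 0.29601729 0.        ] [0.34496331 0.14631959 0.        ]
```

View pics/c2.png

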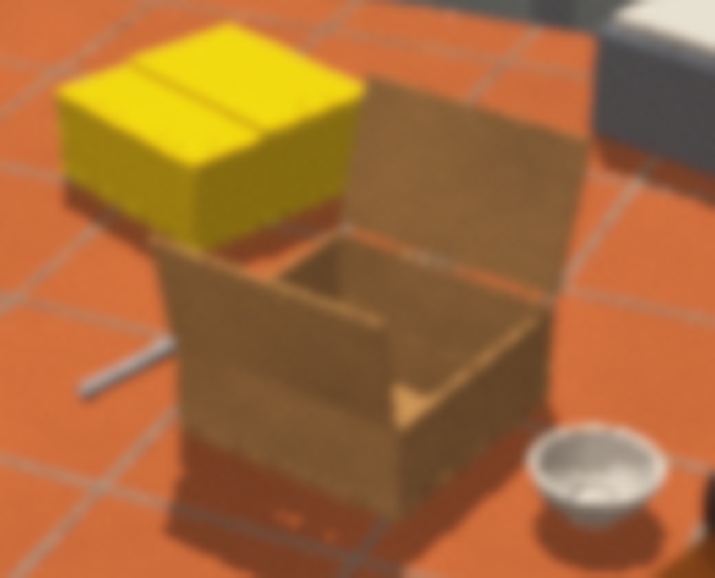

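```bash
python3 - <<'E'
from h import *
t=load('top');s=load('scene')
f=lambda u,v:(200+u/2.58,140+v/2.58)
g=lambda u,v:(270+u/5.5,120+v/5.5)
for n,a,b in [('WE+',(65,80),(590,143)),('WE-',(22,236),(370,78)),('WH+',(108,108),(550,298)),('WH-',(77,253),(343,230)),('NE+',(268,128),(382,322)),('NE-',(228,290),(155,238))]:
    print(n,tri(t,f(*a),s,g(*b)))
im=s['pixels'][225:330,215:330,::-1]; cv2.imwrite('pics/c3.png',cv2.resize(im,None,fx=5,fy=5,interpolation=cv2.INTER_CUBIC))
E
```

```text
WE+ (array([0.59187288, 0.28302942, 0.14538571]), np.float64(0.004307987355524928))
WE- (array([0.44874921, 0.31419828, 0.14369751]), np.float64(0.005437971087349575))
WH+ (array([0.58480906, 0.25705517, 0.06217846]), np.float64(0.0022321538968111507))
WH- (array([0.44470468, 0.28213722, 0.0599421 ]), np.float64(0.008584785337702652))
NE+ (array([0.55313321, 0.09725731, 0.12700609]), np.float64(0.003765521550907916))
NE- (array([0.40617081, 0.13185733, 0.12191987]), np.float64(0.008483387421176365))
```

View pics/c3.png

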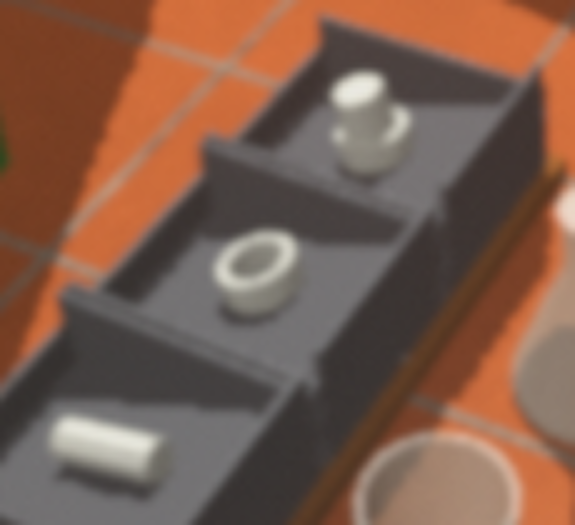

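Emit:
send_rows(commands="60 0.93 0.4 0 1;60 0.95 0.34 0 1;60 0.97 0.28 0 1;60 0.98 0.2 0 1;60 1 0.14 0 1;60 1 0 0 1;60 1 0 0 0;60 1 -1 0 0;60 1 -1 0 0;60 1 -1 0 0;60 1 -1 0 0;60 1 -1 0 0;60 0 -1 0 0;60 0 -1 0 0;60 0 -1 0 0")

```text
t: 1.35
tcp_pos: [0.4963, -0.406, 0.2385]
tool_rot: [1.0, 0.002, -0.001, -0.001]
force: [-0.9, -0.5, -1.0]
finger_gap: 0.706
gripper_force: 0.0
```

```bash
python3 - <<'E'
from h import *
t=load('top');s=load('scene')
print(tri(t,(396.1,208.2),s,(286.6,242.6)))
w=snap('wrist','w1'); print(w['eye'],Rm(w))
print(proj(w,(.52,-.13,.07)),proj(w,(.523,-.33,.05)))
E
```

```text
(array([ 0.5208151 , -0.13037249,  0.0717378 ]), np.float64(0.0034033742798354415))
[ 0.57630941 -0.40509633  0.37322956] [[ 5.31812250e-03 -9.49039667e-01 -3.15111769e-01]
 [-9.99985369e-01 -5.35916440e-03 -7.36199382e-04]
 [-9.90053361e-04  3.15111074e-01 -9.49054282e-01]]
[  8.06031651 148.1082804 ] [239.02784369 142.25782456]
```

View pics/w1.png

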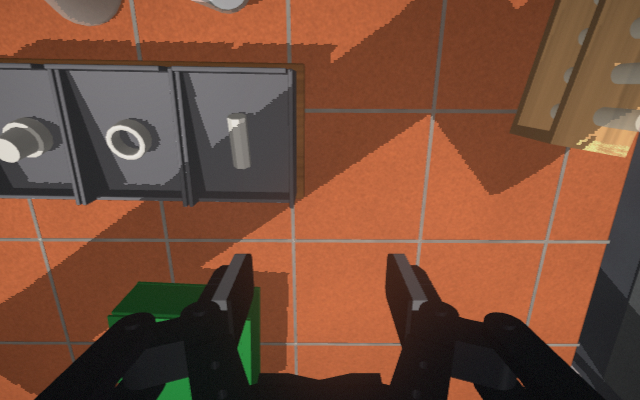

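Emit:
send_rows(commands="40 0.335 -0.95 0 0;40 0.335 -0.95 0 0;40 0.335 -0.95 0.5 0;40 0.335 -0.95 0.9 0;40 0 0 1 0;40 0 0 1 0;40 0 0 1 0;40 0 0 1 0;40 0 0 0 0;40 0 0 0 0", grip_force=40)

```text
t: 2.23
tcp_pos: [0.522, -0.3311, 0.1301]
tool_rot: [1.0, 0.001, -0.001, -0.001]
force: [0.0, -0.7, 0.4]
finger_gap: 0.469
gripper_force: 0.0
```

Emit:
send_rows(commands="40 0.05 -0.05 0.95 0;40 0 0 1 0;40 0 0 1 0;40 0 0 0.6 0;40 0 0 0.4 0;40 0 0 0 0;8 0 0 0 0;8 0 0 0 0;8 0 0 0 0;8 0 0 0 0;8 0 0 0 0;8 0 0 0 0", grip_force=40)

```text
t: 3.23
tcp_pos: [0.5245, -0.3312, 0.0536]
tool_rot: [1.0, 0.001, 0.001, 0.001]
force: [-0.1, 0.0, 5.8]
finger_gap: 0.166
gripper_force: 39.7
```

Emit:
send_rows(commands="8 0 0 -0.5 0;8 0 0 -1 0;8 0 0 -1 0;8 0 0 -1 0;8 0 -0.5 -1 0;8 0 -1 -1 0;8 0 -1 -1 0;8 0 -1 -1 0;8 0 -1 -1 0;8 0 -1 0 0;8 0 -1 0 0;8 0 -1 0 0;8 0 -1 0 0;8 0 -1 0 0;8 0 -1 0 0;8 0 -1 0 0;8 0 -1 0 0;8 0 -1 0 0;8 0 -1 0 0;8 0 -1 0 0")

```text
t: 4.9
tcp_pos: [0.5223, -0.0194, 0.2226]
tool_rot: [1.0, 0.001, -0.0, -0.0]
force: [1.0, -0.2, -0.5]
finger_gap: 0.163
gripper_force: 39.1
```

Emit:
send_rows(commands="8 0 -1 0 0;8 0 -1 0 0;8 0 -1 0 0;8 0 -1 0 0;8 0 -1 0 0;8 0 -1 0 0;8 0 -0.5 0 0;8 0 0 0 0;8 0 0 0 0;8 0 0 0 0")

```text
t: 5.73
tcp_pos: [0.5224, 0.1087, 0.2223]
tool_rot: [1.0, 0.001, -0.0, 0.0]
force: [1.0, 0.3, 0.2]
finger_gap: 0.172
gripper_force: 39.1
```

```bash
python3 - <<'E'
from h import *
w=snap('wrist','w2')
import numpy as np
c=np.array([.5,.196]);a=np.radians(-11.5);X=np.array([np.cos(a),np.sin(a)]);Y=np.array([-np.sin(a),np.cos(a)])
for sx in(-1,1):
  for sy in(-1,1):
    p=c+.075*sx*X+.075*sy*Y; print(sx,sy,proj(w,(*p,.06)))
E
```

```text
-1 -1 [290.17809195 285.81661147]
-1 1 [136.76139728 258.32663673]
1 -1 [321.27597086 136.91217579]
1 1 [144.18062013  99.95043695]
```

View pics/w2.png

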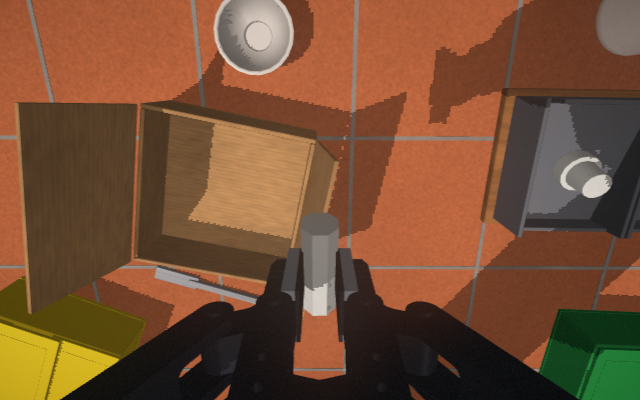

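Emit:
send_rows(commands="8 0 0 0 0.96;8 0 0 0 0.96;8 0 0 0 0.96;8 -0.14 -1 0 0;8 -0.14 -1 0 0;8 -0.14 -1 0 0;8 -0.13 -1 0.5 0;8 0 -0.22 1 0;8 0 0 1 0;8 0 0 1 0;8 0 0 1 0;8 0 0 1 0;8 0 0 1 0;8 0 0 1 0;8 0 0 0.6 0;8 0 0 0.4 0;8 0 0 0 0;8 0 0 0 0")

```text
t: 7.28
tcp_pos: [0.5287, 0.1941, 0.0524]
tool_rot: [0.995, -0.099, 0.0, 0.0]
force: [0.2, 0.3, -0.5]
finger_gap: 0.172
gripper_force: 39.1
```

Emit:
send_rows(commands="40 0 0 0 0;40 0 0 0 0;40 0 0 0 0;40 0 0 0 0;40 0 0 -0.5 0;40 0 0 -1 0;40 0 0 -1 0;40 0 0 -1 0;40 0 0 -1 0;40 0 0 -1 0;40 0 0 -1 0;40 0 0 -1 0;40 0 0 -1 0;40 0 0 0 0;40 0 0 0 0")

```text
t: 8.53
tcp_pos: [0.5289, 0.1946, 0.2241]
tool_rot: [0.995, -0.099, 0.002, -0.0]
force: [-0.6, 0.8, -1.1]
finger_gap: 0.47
gripper_force: 0.0
```

Emit:
send_rows(commands="50 0 0 0 -0.96;50 0 0 0 -0.96;50 0 0 0 -0.96;50 0 1 0 0;50 0 1 0 0;50 0 1 0 0;50 0 1 0 0;50 0 1 0 0;50 0 1 0 0;50 0 1 0 0;50 0 1 0 0;50 0 1 0 0;50 0 1 0 0;50 0 1 0 0;50 0 1 0 0;50 -0.25 1 0 0;50 0 1 0.5 0;50 0 1 1 0;50 0 1 1 0")

```text
t: 10.12
tcp_pos: [0.5237, -0.1264, 0.1713]
tool_rot: [1.0, 0.001, -0.0, -0.0]
force: [-0.2, 0.6, 0.5]
finger_gap: 0.586
gripper_force: 0.0
```

Emit:
send_rows(commands="50 0 0.22 1 0;50 0 0 1 0;50 0 0 0 0;50 0 0 0 0;50 0 0 0 0")

```text
t: 10.53
tcp_pos: [0.5242, -0.1297, 0.1324]
tool_rot: [1.0, 0.002, -0.0, -0.0]
force: [0.5, 0.8, 0.3]
finger_gap: 0.584
gripper_force: 0.0
```

```bash
python3 - <<'E'
from h import *
w=snap('wrist','w3');print(readout.sense()['tcp_pos'],readout.sense()['tool_rot'])
print(proj(w,(.521,-.130,.072)))
im=w['pixels'];h=cv2.cvtColor(im,cv2.COLOR_RGB2HSV);m=((h[...,2]>150)&(h[...,1]<45)).astype(np.uint8)
n,l,st,c=cv2.connectedComponentsWithStats(m)
print([(c[i].round(),st[i]) for i in range(1,n) if st[i][4]>100])
t=snap('top','t2')
E
```

```text
[ 0.52470734 -0.12987466  0.13303307] [9.99998323e-01 1.73441728e-03 5.31252444e-04 2.52488434e-04]
[320.60871597 225.95516492]
[(array([241.,  15.]), array([238,   1,   6,  28, 102], dtype=int32)), (array([596.,  10.]), array([ 569,    0,   59,   25, 1067], dtype=int32)), (array([364.,  21.]), array([354,   9,  19,  27, 139], dtype=int32)), (array([377.,  23.]), array([371,   8,  15,  31, 142], dtype=int32)), (array([244.,  73.]), array([242,  55,   6,  34, 123], dtype=int32)), (array([173., 157.]), array([113, 155, 121,   4, 470], dtype=int32)), (array([315., 200.]), array([293, 186,  52,  36, 500], dtype=int32)), (array([319., 229.]), array([300, 214,  39,  31, 937], dtype=int32)), (array([101., 315.]), array([ 83, 281,  52,  64, 266], dtype=int32)), (array([585., 318.]), array([577, 299,  16,  37, 102], dtype=int32)), (array([ 13., 366.]), array([  0, 361,  28,  11, 136], dtype=int32))]
```

View pics/w3.png

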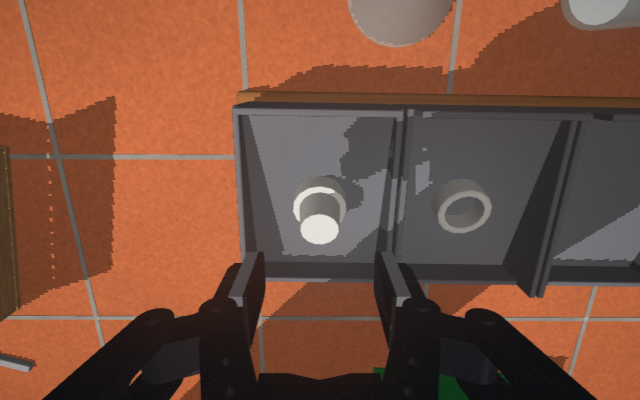

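Plug end seen at (319,229), predicted (321,226): the estimate holds and the fingers are centred on it. Descend 68 mm and grip.

Emit:
send_rows(commands="50 0 0 1 0;50 0 0 1 0;50 0 0 0.9 0;50 0 0 0.5 0;50 0 0 0 0;50 0 0 0 0;15 0 0 0 0;15 0 0 0 0;15 0 0 0 0;15 0 0 0 0;15 0 0 0 0;15 0 0 0 0", grip_force=40)

```text
t: 11.63
tcp_pos: [0.5251, -0.1303, 0.0657]
tool_rot: [1.0, 0.001, 0.001, 0.001]
force: [0.3, 0.2, 6.1]
finger_gap: 0.276
gripper_force: 39.5
```

Emit:
send_rows(commands="15 0 0 -0.5 0;15 0 0 -1 0;15 0 0 -1 0;15 0 0 -1 0;15 0 -0.5 -1 0;15 0 -1 -1 0;15 0 -1 -1 0;15 0 -1 -1 0;15 0 -1 -0.5 0;15 -0.5 -1 0 0;15 -0.5 -1 0 0;15 -0.5 -1 0 0;15 -0.5 -1 0 0;15 -0.5 -1 0 0;15 -0.3 -1 0 0;15 0 -1 0 0;15 0 -1 0 0;15 0 -1 0 0;15 0 -1 0 0;15 0 -1 0 0")

```text
t: 13.3
tcp_pos: [0.4669, 0.1808, 0.225]
tool_rot: [1.0, 0.001, 0.0, -0.0]
force: [-0.1, -0.0, -0.8]
finger_gap: 0.273
gripper_force: 39.5
```

Emit:
send_rows(commands="15 0 -1 0 0;15 0 -0.3 0 0;15 0 0 0 0.96;15 0 0 0 0.96;15 0 0 0 0.96;15 0 0 0 0;15 0 0 0 0")

```text
t: 13.88
tcp_pos: [0.4671, 0.2054, 0.2246]
tool_rot: [0.995, -0.098, 0.0, 0.0]
force: [-0.3, -0.2, -0.8]
finger_gap: 0.271
gripper_force: 39.5
```

Emit:
send_rows(commands="15 0 0 1 0;15 0 0 1 0;15 0 0 1 0;15 0 0 1 0;15 0 0 1 0;15 0 0 1 0;15 0 0 1 0;15 0 0 0.8 0;15 0 0 0.4 0;15 0 0 0 0;15 0 0 0 0;45 0 0 0 0;45 0 0 0 0;45 0 0 0 0;45 0 0 0 0;45 0 0 -0.5 0;45 0 0 -1 0;45 0 0 -1 0;45 0 0 -1 0;45 0 0 -1 0")

```text
t: 15.55
tcp_pos: [0.4671, 0.2058, 0.1521]
tool_rot: [0.995, -0.099, 0.0, -0.0]
force: [0.3, -0.1, 0.3]
finger_gap: 0.526
gripper_force: 0.0
```

Emit:
send_rows(commands="20 0 0.5 -1 0;20 0 1 -1 0;0 0 1 -1 0;0 0 1 -1 0;0 0 1 0 0;0 0 1 0 0;0 0 1 0 0;0 0 1 0 0;0 0 1 0 0;0 0 0 0 0;0 0 0 0 0")

```text
t: 16.47
tcp_pos: [0.4337, 0.0386, 0.2311]
tool_rot: [0.995, -0.1, 0.0, -0.0]
force: [-0.1, 0.4, 0.0]
finger_gap: -0.003
gripper_force: 0.0
```

```bash
python3 - <<'E'
from h import *
print(readout.sense()['tcp_pos'])
t=snap('top'); s=snap('scene'); w=snap('wrist')
o=np.zeros((600,800,3),np.uint8)
o[:300,:400]=cv2.resize(t['pixels'][140:260,190:350,::-1],(400,300))
o[:300,400:]=cv2.resize(s['pixels'][120:225,270:410,::-1],(400,300))
o[300:,:480]=cv2.resize(w['pixels'][:,:,::-1],(480,300))
cv2.imwrite('pics/m1.png',o)
E
```

```text
[0.43368769 0.03864989 0.2310567 ]
```

View pics/m1.png

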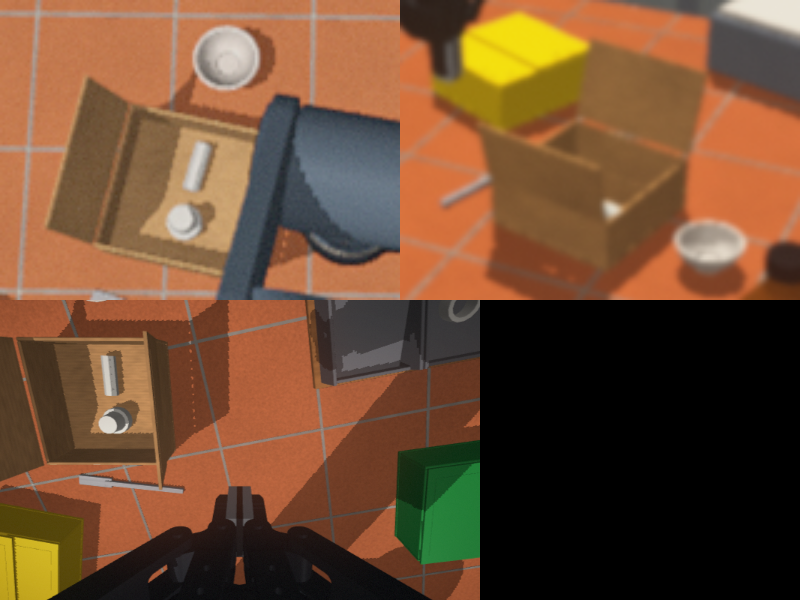

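Emit:
send_rows(commands="0 0.75 0 0.4 0;0 0.75 0 1 0;0 0 0 1 0;0 0 0 1 0;0 0 0 1 0;0 0 0 1 0;0 0 -0.5 0 0;0 0 -0.8 0 0;0 0 -0.8 0 0;0 0 -0.8 0 0;0 0 -0.5 0 0;0 0 -0.4 0 0;0 0 0 0 0")

```text
t: 17.7
tcp_pos: [0.4787, 0.1096, 0.123]
tool_rot: [0.995, -0.098, 0.001, -0.0]
force: [0.2, -0.0, 0.0]
finger_gap: 0.005
gripper_force: 0.0
```

Emit:
send_rows(commands="0 0 -0.4 0 0;0 0 -0.4 0.1 0;0 0 -0.35 0.12 0;0 0 -0.35 0.15 0;0 0 -0.3 0.2 0;0 0 -0.28 0.22 0;0 0 -0.22 0.28 0;0 0 -0.2 0.3 0;0 0 0 0 0")

```text
t: 18.45
tcp_pos: [0.4874, 0.1574, 0.0935]
tool_rot: [0.995, -0.099, -0.001, 0.0]
force: [-0.5, 0.6, 0.1]
finger_gap: 0.002
gripper_force: 0.0
```

```bash
python3 - <<'E'
from h import *
print(readout.sense()['tcp_pos'])
t=snap('top'); s=snap('scene')
o=np.zeros((300,800,3),np.uint8)
o[:300,:400]=cv2.resize(t['pixels'][140:260,190:350,::-1],(400,300))
o[:300,400:]=cv2.resize(s['pixels'][120:225,270:410,::-1],(400,300))
cv2.imwrite('pics/m2.png',o)
E
```

```text
[0.4873878  0.15737257 0.09350856]
```

View pics/m2.png

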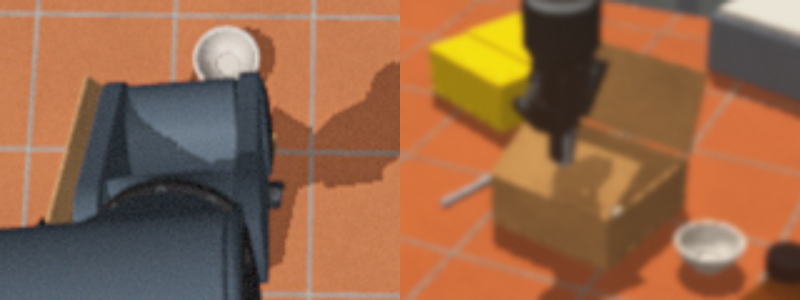

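Emit:
send_rows(commands="0 0 -0.15 0.35 0;0 0 -0.15 0.35 0;0 0 -0.1 0.25 0;0 0 0 0.1 0;0 0 0 0.05 0;0 0 0 0 0;0 0 0 0 0")

```text
t: 19.13
tcp_pos: [0.4895, 0.1646, 0.0728]
tool_rot: [0.995, -0.099, -0.0, 0.0]
force: [-0.6, 0.6, -0.3]
finger_gap: -0.001
gripper_force: 0.0
```

Emit:
send_rows(commands="0 0 0 0.1 0;0 0 0 0.1 0;0 0 0 0.1 0;0 0 0 0 0")

```text
t: 19.47
tcp_pos: [0.49, 0.1646, 0.0704]
tool_rot: [0.995, -0.099, 0.001, -0.0]
force: [-4.3, -0.6, 27.7]
finger_gap: 0.001
gripper_force: 13.6
```

Emit:
send_rows(commands="0 0 0 -0.5 0;0 0 0 -1 0;0 0 0 -1 0;0 0 0 -1 0;0 0 0 -1 0;0 0 0 -1 0;0 0 -0.5 -1 0;0 0 -1 -1 0;0 0 -1 -0.8 0;0 0 -1 0 0;0 0 -1 0 0;0 0 -1 0 0;0 0 -1 0 0;0 0 -1 0 0;0 0 -1 0 0;0 0 -1 0 0;0 0 -1 0 0;0 0 -1 0 0;0 0 -1 0 0;0 0 0 0 0")

```text
t: 21.13
tcp_pos: [0.5391, 0.413, 0.2326]
tool_rot: [0.995, -0.098, 0.001, -0.001]
force: [1.2, -0.4, -0.8]
finger_gap: -0.002
gripper_force: 0.0
```

```bash
python3 - <<'E'
from h import *
p=readout.sense()['tcp_pos'];a=np.radians(-11.5)
d=p[:2]-[.498,.2];print(p,d@[np.cos(a),np.sin(a)],d@[-np.sin(a),np.cos(a)])
t=snap('top'); s=snap('scene')
o=np.zeros((300,800,3),np.uint8)
o[:300,:400]=cv2.resize(t['pixels'][140:260,190:350,::-1],(400,300))
o[:300,400:]=cv2.resize(s['pixels'][120:225,270:410,::-1],(400,300))
cv2.imwrite('pics/m3.png',o)
E
```

```text
[0.53911982 0.41300156 0.2326369 ] -0.002171350284577292 0.21692346402588408
```

View pics/m3.png

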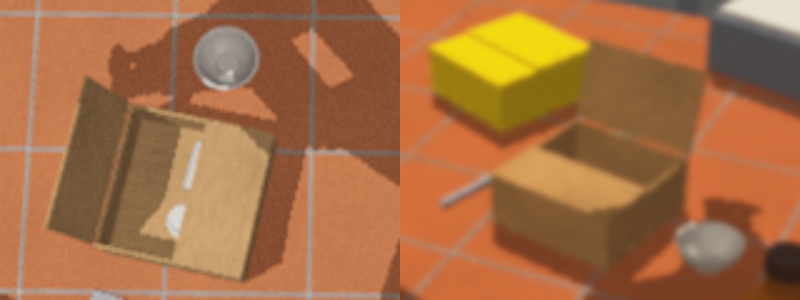

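Emit:
send_rows(commands="0 0.1 0 0.5 0;0 0 0 1 0;0 0 0 1 0;0 0 0 1 0;0 0 0 1 0;0 0 0.4 0.5 0;0 0 0.8 0 0;0 0 1 0 0;0 0 1 0 0;0 0 0.8 0 0;0 0 0.5 0 0;0 0 0.45 0 0;0 0 0.4 -0.07 0;0 0 0.35 -0.07 0;0 0 0.35 -0.06 0;0 0 0.35 0 0;0 0 0.35 0.1 0;0 0 0.3 0.1 0;0 0 0 0 0")

```text
t: 22.82
tcp_pos: [0.5124, 0.2699, 0.1324]
tool_rot: [0.995, -0.099, -0.001, 0.0]
force: [1.1, -0.4, -0.6]
finger_gap: -0.002
gripper_force: 0.0
```

```bash
python3 - <<'E'
from h import *
p=readout.sense()['tcp_pos'];a=np.radians(-11.5)
d=p[:2]-[.498,.2];print(p,d@[np.cos(a),np.sin(a)],d@[-np.sin(a),np.cos(a)],readout.sense()['force'])
E
```

```text
[0.51236197 0.26993283 0.13239097] 0.00013129057353468724 0.07139222274759333 [ 1.10658017 -0.39531668 -0.63314264]
```

Emit:
send_rows(commands="0 0 0.35 0.1 0;0 0 0.35 0.12 0;0 0 0.33 0.26 0;0 0 0.33 0.26 0;0 0 0.25 0.34 0;0 0 0.25 0.34 0;0 0 0.17 0.4 0;0 0 0.17 0.4 0;0 0 0.1 0.35 0;0 0 0 0.2 0;0 0 0 0.1 0;0 0 0 0 0;0 0 0 0 0")

```text
t: 23.9
tcp_pos: [0.5041, 0.2263, 0.0755]
tool_rot: [0.995, -0.099, 0.0, -0.0]
force: [-0.3, -0.6, -1.2]
finger_gap: -0.0
gripper_force: 0.0
```

Emit:
send_rows(commands="0 0 0 0.1 0;0 0 0 0.1 0;0 0 0 0 0")

```text
t: 24.15
tcp_pos: [0.5045, 0.2264, 0.0742]
tool_rot: [0.995, -0.099, 0.001, -0.0]
force: [-3.1, -0.7, 15.9]
finger_gap: 0.001
gripper_force: 8.1
```

Contact at the flat height. Retreat and check.

Emit:
send_rows(commands="0 0 0 -0.5 0;0 0 0 -1 0;0 0 0 -1 0;0 0 0 -1 0;0 0 0 -1 0;0 0 0 -1 0;0 0 0 -1 0;0 0 0 -1 0;0 0 1 -0.5 0;0 0 1 0 0;0 0 1 0 0;0 0 1 0 0;0 0 1 0 0;0 0 1 0 0;0 0 1 0 0;0 0 1 0 0;0 0 1 0 0;0 0 0 0 0;0 0 0 0 0;0 0 0 0 0")

```text
t: 25.82
tcp_pos: [0.4687, 0.0499, 0.2317]
tool_rot: [0.995, -0.099, 0.0, -0.0]
force: [0.3, 0.8, -0.0]
finger_gap: 0.002
gripper_force: 0.0
```

```bash
python3 - <<'E'
from h import *
print(readout.sense()['tcp_pos'])
t=snap('top'); s=snap('scene')
o=np.zeros((600,800,3),np.uint8)
o[:300,:400]=cv2.resize(t['pixels'][140:260,190:350,::-1],(400,300))
o[:300,400:]=cv2.resize(s['pixels'][120:225,270:410,::-1],(400,300))
o[300:,:480]=cv2.resize(s['pixels'][:,:,::-1],(480,300))
cv2.imwrite('pics/m4.png',o)
E
```

```text
[0.4687051  0.04993314 0.23174407]
```

View pics/m4.png

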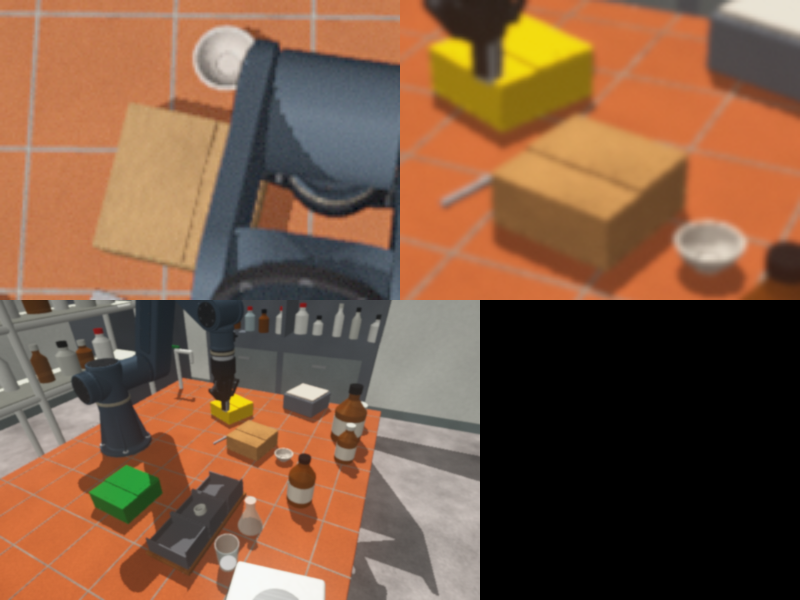

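The carton is closed with both flaps flat, the sleeve is in its bin, and the bystanders are where they were.

```bash
python3 -c "
from station import sign_off
print(sign_off())"
```

```text
the job is handed in; nothing more can be done
None
```

The stopper and stirring bar are in the carton, the narrow flap was folded flat first and the wide flap over it, and the job was handed in about 26 s in; the final pictures show the sleeve in its bin and the glassware, dish, bottle and spatula apparently undisturbed, but no verdict was returned.

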